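# Close the bolt canister, then lift off its dust cover alone

### The job

Pick up the nested pair of lids together by the black knob, carry it to the green-banded bolt canister, lower it in until the yellow inner lid sits fully home in the mouth, and let go without dropping it. Then take the red dust cover by its steel collar and lift it off alone, level, leaving the inner lid seated and undisturbed so the seal can be inspected, and finish still holding the cover up in the gripper, over the canister, about 12 cm above where it lay. Leave the jar, screwdriver and tape measure where they are, and do not shove the canister about.

Things in the scene. Friction and masses are not known exactly. Their poses are not given: they have to be found in the camera images.
- canister: Open round bolt canister, bright metal with two thin green bands, 112 mm outside diameter, 106 mm bore, 3 mm wall, 100 mm high, about 0.9 kg, standing loose on the bench. Origin: centre of its underside, z up; the rim is at z = 100 mm.
- inner_lid: Inner lid, under the dust cover: rubber plug d 100, 0 to 14 mm up (foot chamfered 4), yellow flange d 112, 14 to 20 mm, upright round black knob d 18, 20 to 76 mm, through the cover's collar, its top 30 mm free; lifting it lifts both lids. Origin: centre of the plug's underside, z up. Home: plug in the bore (3 mm play), flange on the rim, origin 86 mm above the canister's. About 0.2 kg.
- outer_lid: Red dust cover lying loose on the flange: ring plate d 123, 4 mm thick, 4.5 mm skirt below its edge (3 mm play round the flange); in its middle an upright steel tube collar, 50 outside, 42 inside, from 4 to 26 mm: grip its outside; the knob inside rises 30 mm above it. Origin: centre of the plate's underside, z up; nested, 20 mm above the inner lid's. About 0.16 kg.
- jar: Bystander: amber glass jar with a steel cap, 68 mm diameter, 85 mm high. Origin: centre of its underside.
- screwdriver: Bystander: screwdriver lying on the bench beyond the work, about 200 mm long along its x. Origin: at its middle, on the bench.
- tape_measure: Bystander: yellow tape measure 66 x 34 mm, 60 mm high, standing on the bench beyond the work. Origin: centre of its underside.
Mind the look-alikes: they are no part of the job. There is more than one size of the outer_lid; the one meant has the size given above. Leave any turquoise look-alike of the inner_lid alone.

How it is judged (in metres and radians):
On the way, in this order (a step that is already met when the one before it is completed fails the run):
1. the nested pair is lifted off the bench together, by the inner lid's knob (height (world z) of inner_lid above 0.03 m and z of outer_lid in the frame of inner_lid between 0.016 and 0.024 m and horizontal distance between outer_lid and inner_lid below 0.008 m and contact force between the fingers and inner_lid above 0.5 N), for 0.2 s.
2. the pair sits fully home on the canister, still nested, and the knob has been let go (z of inner_lid in the frame of canister between 0.083 and 0.0895 m and horizontal distance between inner_lid and canister below 0.006 m and angle between inner_lid's own z axis and vertical below 0.06 rad and z of outer_lid in the frame of inner_lid between 0.016 and 0.024 m and horizontal distance between outer_lid and inner_lid below 0.008 m and contact force between the fingers and inner_lid below 0.1 N), for 0.3 s.
At the end, for the whole second after the job is handed in: Inner lid home on the upright canister (83 to 89.5 mm up, 6 mm off axis, tilt 0.06 rad at most), not touched; dust cover held still in the fingers, level to 0.3 rad, at least 80 mm above where it lay nested and within 60 mm of the canister's axis, touching neither lid nor canister (z of inner_lid in the frame of canister between 0.083 and 0.0895 m and horizontal distance between inner_lid and canister below 0.006 m and angle between inner_lid's own z axis and vertical below 0.06 rad and angle between canister's own z axis and vertical below 0.05 rad and height (world z) of canister below 0.01 m and z of outer_lid in the frame of inner_lid above 0.1 m and horizontal distance between outer_lid and canister below 0.06 m and angle between outer_lid's own z axis and vertical below 0.3 rad and contact force between the fingers and outer_lid above 0.5 N and contact force between the fingers and inner_lid below 0.1 N and contact force between outer_lid and inner_lid below 0.05 N and contact force between outer_lid and canister below 0.05 N and linear speed of outer_lid below 0.05 m/s and linear speed of inner_lid below 0.03 m/s); the arm keeps its last pose, push and grip.
It fails at once if the dust cover comes more than 12 mm off the inner lid while the inner lid is not fully home on the canister (pair taken apart too early, or inner lid lifted or shifted with the cover) ((z of outer_lid in the frame of inner_lid above 0.032 m or horizontal distance between outer_lid and inner_lid above 0.035 m) and not (z of inner_lid in the frame of canister between 0.083 and 0.0895 m and horizontal distance between inner_lid and canister below 0.006 m and angle between inner_lid's own z axis and vertical below 0.06 rad)).
It fails at once if the pair is dropped: the inner lid is let go more than 10 mm above its seat (height (world z) of inner_lid above 0.02 m and z of inner_lid in the frame of canister above 0.096 m and contact force between the fingers and inner_lid below 0.02 N and contact force between the fingers and outer_lid below 0.02 N).
It fails at once if the canister is shoved more than 30 mm or tipped (distance of canister from where it was at the start of the episode above 0.03 m or angle between canister's own z axis and vertical above 0.2 rad).
It fails at once if a bystander is moved more than 25 mm (distance of any of jar, screwdriver, tape_measure from where it was at the start of the episode above 0.025 m).
It also fails if it takes over 54 s, if anything falls off the work surface, if the arm or the gripper's body presses on something with over 40 N, if the wrist force passes 120 N, or if a joint passes its speed limit or range.

### The arm

A 6-joint arm with a two-finger parallel gripper is mounted at the origin on the work surface. World frame = base frame: x ahead of the robot, y to its left, z up, the work surface at z = 0. Lengths are in m, angles in degrees, forces in N, time in s.
With the tool pointing down it reaches from about 0.375 to 0.9 m from the base axis. Payload 3.1 kg.
Tool frame: the origin (TCP) lies on the centre line of the jaws, within the pads' length; the fingertips stand 8 mm ahead of it and the grasp point (between the pads) lies 11 mm behind it; z points along the fingers, y is the line along which they close (so a half turn about z gives the same grasp; the last joint's range is limited). The gripper opens to 87 mm and grips with 3 to 60 N. Pads are 19 mm wide; open, the fingers measure 117 mm over their backs; the gripper's body (75 mm by 190 mm) begins 51 mm behind the grasp point.
Start: joints at [59.788, 30.224, 82.088, -0, 67.689, -10.227], TCP at [0.214, 0.587, 0.231] pointing down, gripper open.
Joint ranges: [-176.69, 176.69], [-43.24, 126.21], [12.49, 139.97], [-82, 262], [0, 151.66], [-163.58, 163.58]. Speed limits (degrees/s): [159.86, 159.86, 180, 180, 180, 180].

### API

Orientations are given as a 3x3 rotation matrix whose columns are the frame's x, y, z axes.
In Python, from rig import * gives the robot as it stands.
- The arm moves only by the tool step_arm, never from a script. Its argument "targets" is a list of rows, each a list of 5 numbers: the opening, from -1 (shut) to 1 (fully open), then the shift along the world's x, y, z normalised to -1 to 1, where 1 is 0.25 m, then the turn about the world's z normalised to -1 to 1, where 1 is 180 degrees. In form: [[fingers, x, y, z, turn], ...]. A call has 1 to 20 rows; each row is the pose to reach, as a shift and turn from the pose commanded when the call began, turning the shorter way round; what a row does not reach only later rows make up. A row lasts 1/10 s, in which the tool goes at most 50 mm and 8.59 degrees, less where a joint would pass 70% of its speed; a pose out of reach is approached as far as the arm can. A call with a number of a shift or a turn outside -1 to 1 is refused whole. A call with a gripper value outside its range is refused whole. The fingers move at their own pace and stop on an object; the grip force is fixed at half the most. Time passes only in rows, so rows that repeat a pose let the fingers close. It gives the time, the measured TCP pose, the force, the opening and the grip force at its end, in the units of the state.
- read_state(): the state, without advancing time (a new reading comes with each control period).
- capture(name): name is "side" or "top"; returns a dict with "color" (384x512x3 uint8, red, green, blue), "mtx" (3x3 intrinsics, pixels), "pose" (4x4, takes a point from camera to world coordinates). Camera axes: x right, y down, z forward; pixel columns grow to the right and rows downward; lengths in m; the calibration is good to about 2 mm. A picture is of the moment at which its call begins. There is no depth.
- hand_in(): hands the job in; it is judged then, once.
The state is a dict: "time_s": time; "joint_positions": joint angles; "qvel": joint speeds; "tau": joint torques, N m; "position": TCP position; "tcp_rot": TCP orientation; "force": force on the tool from outside, world axes, zero at the start; "moment": the same for the moment, N m; "opening": opening from 0.0 (shut) to 1.0 (fully open); "grasp_force": force on a finger pad.
Only numpy, scipy, OpenCV 4.12 (cv2) and the standard library are available. Lean on these libraries where they do the work, as an engineer would, in place of code of your own. Each camera call takes 0.05 s, during which the arm holds its last target. There are 200 camera calls.

## Working session

There is one attempt and no reset: what is moved stays moved. The work goes in short steps, Python scripts to look and compute and a tool call to move; the robot and the scene stay as the last step left them, time stands still between calls to the robot, and variables do not carry over. Pictures are saved under pics/ and viewed, at most 10 in all, crops included, and the job is handed in when it is done.

Besides the shell and the picture viewer there is one more tool, called after ">>>" as a command line: name --pt "numbers of a row" for each row, then --argument value for the rest. step_arm: Moves the arm, as the interface text tells. Scaled input: -1 to 1 covers 0.25 m each way for a shift and 180 degrees each way for a turn. Its arguments: {"type":"object","properties":{"targets":{"type":"array","items":{"type":"array","items":{"type":"number"}}}},"required":["targets"]}

```bash
mkdir -p pics
python3 - <<'E'
from rig import *
import cv2,numpy as np
for n in("top","side"):
    c=capture(n); cv2.imwrite(f"pics/{n}0.png",c["color"][:,:,::-1]); np.savez(f"{n}0.npz",**c)
    print(n,c["mtx"].round(1).tolist(),c["pose"].round(3).tolist())
s=read_state();print(s["time_s"],s["position"],s["tcp_rot"],s["opening"],s["force"])
E
```

```text
top [[419.3, 0.0, 257.5], [0.0, 419.3, 195.3], [0.0, 0.0, 1.0]] [[0.02, -0.996, 0.084, 0.511], [-1.0, -0.018, 0.024, -0.088], [-0.022, -0.085, -0.996, 0.995], [0.0, 0.0, 0.0, 1.0]]
side [[430.7, 0.0, 254.6], [0.0, 430.7, 188.4], [0.0, 0.0, 1.0]] [[0.918, -0.254, 0.303, 0.308], [-0.395, -0.615, 0.683, -0.724], [0.013, -0.747, -0.665, 0.652], [0.0, 0.0, 0.0, 1.0]]
0.1 [0.21325208 0.58681324 0.22967485] [[-9.39780698e-01  3.41776652e-01 -9.79598743e-04]
 [ 3.41777879e-01  9.39779264e-01 -1.67823352e-03]
 [ 3.47025552e-04 -1.91197665e-03 -9.99998112e-01]] 0.9979288587263018 [ 0.40902111 -0.26278501  0.19384727]
```

View pics/top0.png

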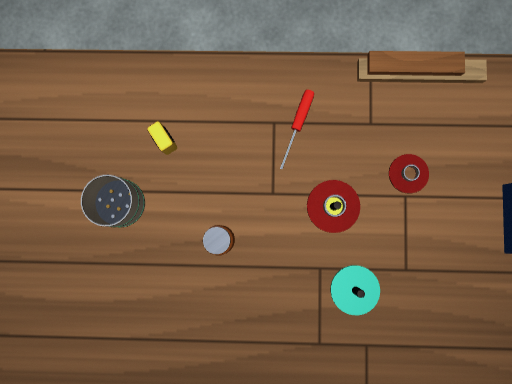

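View pics/side0.png

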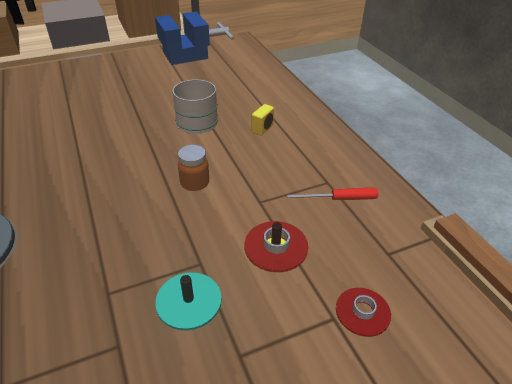

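The top view shows the canister at (108,201), jar at (218,240), tape at (161,137), screwdriver at (297,128), and a turquoise lid at (356,290). There are two red covers: (334,206) is large, with a yellow flange and black knob in its collar, and (409,173) is small and empty. The side view shows the same covers at (276,245) and (364,310). The pair at (334,206) fits, and I'll check its size and a crop.

```bash
cat > h.py <<'E'
import cv2,numpy as np
def ray(c,p):
    d=c["pose"][:3,:3]@np.linalg.solve(c["mtx"],[p[0],p[1],1.]); return c["pose"][:3,3],d
def onz(c,p,z):
    o,d=ray(c,p); return o+d*(z-o[2])/d[2]
def pts(c,P,z): return np.array([onz(c,p,z) for p in P])
def circ(P):
    A=np.c_[2*P[:,:2],np.ones(len(P))]; s=np.linalg.lstsq(A,(P[:,:2]**2).sum(1),rcond=None)[0]
    return s[:2],np.sqrt(s[2]+s[0]**2+s[1]**2)
def blobs(m,amin=150):
    return [k for k in cv2.findContours(m.astype(np.uint8)*255,cv2.RETR_EXTERNAL,cv2.CHAIN_APPROX_NONE)[0] if cv2.contourArea(k)>amin]
def red(c):
    h=cv2.cvtColor(c["color"],cv2.COLOR_RGB2HSV); return ((h[...,0]<6)|(h[...,0]>174))&(h[...,1]>190)&(h[...,2]>60)
E
python3 - <<'E'
from h import *
for n in("top","side"):
    c=dict(np.load(n+"0.npz"))
    for k in blobs(red(c)):
        P=pts(c,k[:,0],.022); print(n,"red",k[:,0].mean(0).round(),*circ(P))
    # knob + canister
    img=c["color"].astype(int)
    dark=img.max(2)<45
    for k in blobs(dark,15): print(n,"dark",k[:,0].mean(0).round(1),cv2.contourArea(k),k[:,0].min(0),k[:,0].max(0))
t=cv2.imread("pics/top0.png"); s=cv2.imread("pics/side0.png")
a=cv2.resize(t[150:250,40:160],None,fx=3.3,fy=3.3,interpolation=2)
b=cv2.resize(t[150:250,290:440],None,fx=2.64,fy=3.3*.8,interpolation=2)
e=cv2.resize(s[70:140,150:250],None,fx=4,fy=3,interpolation=2)
o=np.zeros((560,800,3),np.uint8)
for im,(y,x) in((a,(0,0)),(b,(0,400)),(e,(335,0)),(cv2.resize(s[210:285,230:330],None,fx=3,fy=3,interpolation=2),(335,400))):
    im=im[:560-y,:800-x]; o[y:y+im.shape[0],x:x+im.shape[1]]=im
cv2.imwrite("pics/crop.png",o)
E
```

```text
top red [333. 206.] [ 0.57179674 -0.24032572] 0.05996269510547945
top red [408. 173.] [ 0.65086998 -0.41421118] 0.04462956374908465
top red [302. 110.] [ 0.79705106 -0.16817732] 0.03444472847823308
top dark [356.2 290.3] 35.0 [352 287] [361 295]
top dark [332.7 205.7] 17.5 [330 202] [335 209]
top dark [507.4 217.8] 496.5 [503 183] [511 253]
side red [355. 193.] [ 0.79287489 -0.17266631] 0.03357887690625481
side dark [187.4 290.5] 140.0 [182 280] [192 301]
side dark [  9.2 246. ] 30.5 [  1 230] [ 13 261]
side dark [30.2  5. ] 73.0 [25  0] [35 10]
side dark [13.   9.2] 219.0 [0 0] [23 23]
```

View pics/crop.png

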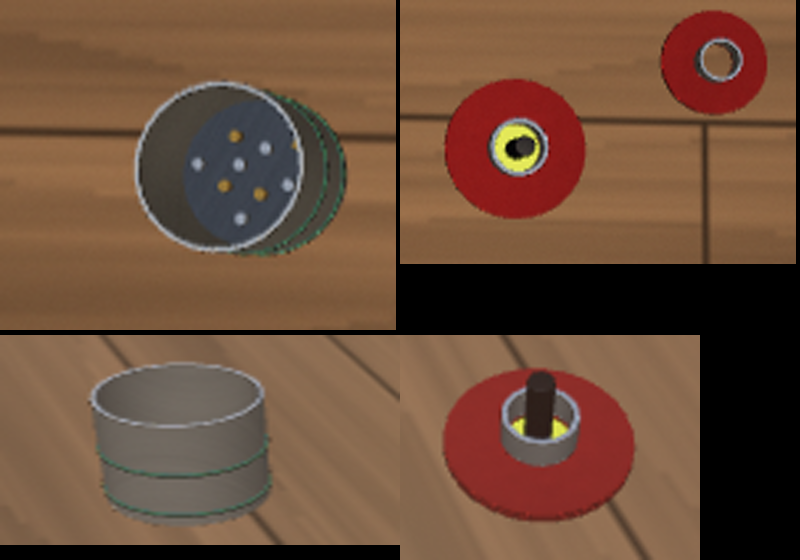

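The crop confirms it: the large red cover (r≈60 mm measured against 61.5, with a yellow flange and black knob) is the one meant. The small one (r≈45 mm) is a look-alike. Next I'll measure the canister rim, the knob and the cover in both views.

```bash
cat >> h.py <<'E'
def rim(c,box,z,thr=125):
    x0,y0,x1,y1=box; g=c["color"][y0:y1,x0:x1].astype(int)
    m=(g.min(2)>thr); k=np.argwhere(m)[:,::-1]+[x0,y0]
    cen=k.mean(0)
    for _ in range(4):   # trim to circle
        P=pts(c,k,z); q,r=circ(P); e=abs(np.hypot(*(P[:,:2]-q).T)-r); k=k[e<max(.002,1.5*np.median(e))]
    return q,r,len(k)
E
python3 - <<'E'
from h import *
T=dict(np.load("top0.npz"));S=dict(np.load("side0.npz"))
for th in(120,150): print("rim",rim(T,(70,160,150,240),.1,th),rim(S,(165,70,225,120),.1,th))
print("collar",rim(T,(318,190,350,222),.046,140),rim(S,(258,222,295,256),.046,140))
h=cv2.cvtColor(S["color"],cv2.COLOR_RGB2HSV);m=((h[...,0]<8)|(h[...,0]>172))&(h[...,1]>150)&(h[...,2]>40)
for k in blobs(m):
    k=k[:,0]; print("side red",k.mean(0),*circ(pts(S,k,.022)))
print("knob",onz(T,(337.3,205),.076),onz(S,(276.7,225),.076))
h=cv2.cvtColor(T["color"],cv2.COLOR_RGB2HSV)
# jar cap, tape
print("jar",onz(T,(217,240),.085),"tape",onz(T,(158,135),.06))
E
```

```text
rim (array([0.57079373, 0.26052914]), np.float64(0.05433790075648458), 176) (array([0.56682079, 0.25831102]), np.float64(0.05454716731865068), 84)
rim (array([0.57061106, 0.26028228]), np.float64(0.05445904974854046), 95) (array([0.5663234 , 0.25777563]), np.float64(0.054113707789690026), 27)
collar (array([ 0.57186917, -0.24072316]), np.float64(0.02279838382377808), 61) (array([ 0.56870983, -0.24111713]), np.float64(0.022758564679853405), 60)
side red [363.1862069  311.46206897] [ 0.6411864  -0.42885893] 0.04538330740077222
side red [275.96296296 246.14197531] [ 0.56837584 -0.2422091 ] 0.061649249233523176
side red [354.32380952 193.41904762] [ 0.79046066 -0.1746214 ] 0.036211775022252236
knob [ 0.57032446 -0.24113742  0.076     ] [ 0.56791828 -0.24093126  0.076     ]
jar [0.48916085 0.01926774 0.085     ] tape [0.72368665 0.16354454 0.06      ]
```

>>> step_arm --pt "1 0.3 -0.3 0 0.04" --pt "1 0.6 -0.6 0 0.08" --pt "1 1 -1 0 0.111" --pt "1 1 -1 0 0.111" --pt "1 1 -1 0 0.111" --pt "1 1 -1 0 0.111" --pt "1 1 -1 0 0.111" --pt "1 1 -1 0 0.111"

```text
time_s: 0.9
position: [0.4681, 0.3333, 0.2303]
tcp_rot: [[-1.0, 0.007, 0.002], [0.007, 1.0, -0.001], [-0.003, -0.001, -1.0]]
force: [-0.6, -0.4, -0.2]
opening: 1.002
grasp_force: 0.0
```

>>> step_arm --pt "1 0.4 -1 0 0" --pt "1 0.4 -1 0 0" --pt "1 0.4 -1 0 0" --pt "1 0.4 -1 0 0" --pt "1 0.4 -1 0 0" --pt "1 0.4 -1 0 0"

```text
time_s: 1.5
position: [0.565, 0.0839, 0.2303]
tcp_rot: [[-1.0, 0.003, 0.001], [0.003, 1.0, -0.001], [-0.001, -0.001, -1.0]]
force: [-0.3, 0.1, 0.1]
opening: 0.999
grasp_force: 0.0
```

>>> step_arm --pt "1 0 -1 0 0" --pt "1 0 -1 0 0" --pt "1 0 -1 0 0" --pt "1 0 -1 0 0" --pt "1 0 -1 0 0" --pt "1 0 -1 0 0"

```text
time_s: 2.1
position: [0.5641, -0.1686, 0.2303]
tcp_rot: [[-1.0, 0.006, 0.001], [0.006, 1.0, -0.003], [-0.001, -0.003, -1.0]]
force: [0.2, 0.6, 0.6]
opening: 1.003
grasp_force: 0.0
```

>>> step_arm --pt "1 0.02 -0.15 0 0" --pt "1 0.024 -0.312 0 0" --pt "1 0.024 -0.312 -0.1 0" --pt "1 0.024 -0.312 -0.25 0" --pt "1 0.024 -0.312 -0.4 0" --pt "1 0.024 -0.312 -0.48 0" --pt "1 0.024 -0.312 -0.48 0" --pt "1 0.024 -0.312 -0.48 0" --pt "1 0.024 -0.312 -0.48 0"

```text
time_s: 3.0
position: [0.5708, -0.2407, 0.1121]
tcp_rot: [[-1.0, -0.001, 0.003], [-0.001, 1.0, -0.002], [-0.003, -0.002, -1.0]]
force: [0.7, 0.1, 0.3]
opening: 0.996
grasp_force: 0.0
```

Run:
```python
from rig import *
import cv2,numpy as np
s=read_state();print(s["time_s"],s["position"])
o=[]
for n,(x,y) in(("top",(334,206)),("side",(276,225))):
    c=capture(n); np.savez(f"{n}1.npz",**c); o.append(cv2.resize(c["color"][y-65:y+65,x-60:x+60,::-1],(400,433)))
cv2.imwrite("pics/a1.png",np.hstack(o))
```

```text
3.0 [ 0.57078437 -0.24066854  0.11210224]
```

View pics/a1.png

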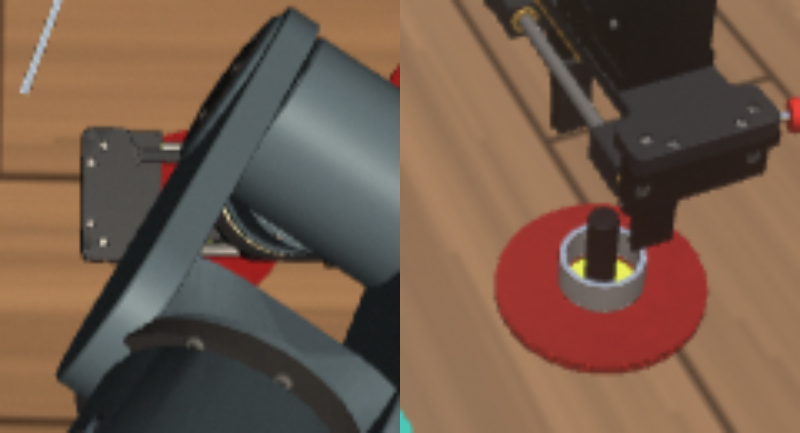

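The jaws straddle the knob; in the side half of the crop the knob top is at (602,215), with the near finger beside and above it. Next I descend and close.

>>> step_arm --pt "1 0 0 -0.08 0" --pt "1 0 0 -0.15 0" --pt "1 0 0 -0.2 0" --pt "1 0 0 -0.21 0" --pt "1 0 0 -0.21 0" --pt "0 0 0 -0.21 0" --pt "-0.4 0 0 -0.21 0" --pt "-1 0 0 -0.21 0" --pt "-1 0 0 -0.21 0" --pt "-1 0 0 -0.21 0" --pt "-1 0 0 -0.21 0" --pt "-1 0 0 -0.21 0" --pt "-1 0 0 -0.21 0" --pt "-1 0 0 -0.21 0"

```text
time_s: 4.5
position: [0.5695, -0.2406, 0.058]
tcp_rot: [[-1.0, 0.0, -0.0], [0.0, 1.0, 0.0], [0.0, 0.0, -1.0]]
force: [-0.8, -1.1, 0.4]
opening: 0.267
grasp_force: 0.0
```

>>> step_arm --pt "-1 0 0 0 0" --pt "-1 0 0 0 0" --pt "-1 0 0 0 0" --pt "-1 0 0 0 0" --pt "-1 0 0 0 0"

```text
time_s: 5.0
position: [0.5696, -0.2407, 0.058]
tcp_rot: [[-1.0, 0.0, 0.0], [0.0, 1.0, -0.0], [-0.0, -0.0, -1.0]]
force: [0.1, -0.0, -0.2]
opening: 0.197
grasp_force: 30.0
```

>>> step_arm --pt "-1 0 0 0.02 0" --pt "-1 0 0 0.06 0" --pt "-1 0 0 0.12 0" --pt "-1 0 0 0.2 0" --pt "-1 0 0 0.3 0" --pt "-1 0 0 0.4 0" --pt "-1 0 0 0.5 0" --pt "-1 0 0 0.57 0" --pt "-1 0 0 0.6 0" --pt "-1 0 0 0.6 0" --pt "-1 0 0 0.6 0"

```text
time_s: 6.1
position: [0.569, -0.2402, 0.2076]
tcp_rot: [[-1.0, 0.0, -0.001], [0.0, 1.0, 0.001], [0.001, 0.001, -1.0]]
force: [-0.2, 0.8, -2.9]
opening: 0.196
grasp_force: 30.0
```

>>> step_arm --pt "-1 0 0.03 0 0" --pt "-1 0 0.08 0 0" --pt "-1 0 0.16 0 0" --pt "-1 0 0.26 0 0" --pt "-1 0 0.36 0 0" --pt "-1 0 0.46 0 0" --pt "-1 0 0.56 0 0" --pt "-1 0 0.66 0 0" --pt "-1 0 0.76 0 0" --pt "-1 0 0.86 0 0" --pt "-1 0 0.95 0 0" --pt "-1 0 1 0 0" --pt "-1 0 1 0 0"

```text
time_s: 7.4
position: [0.5687, 0.012, 0.2078]
tcp_rot: [[-1.0, -0.003, -0.001], [-0.003, 1.0, 0.001], [0.001, 0.001, -1.0]]
force: [-0.2, 0.1, -3.3]
opening: 0.196
grasp_force: 30.0
```

>>> step_arm --pt "-1 0 0.03 0 0" --pt "-1 0 0.08 0 0" --pt "-1 0 0.16 0 0" --pt "-1 0 0.26 0 0" --pt "-1 0 0.36 0 0" --pt "-1 0 0.46 0 0" --pt "-1 0 0.56 0 0" --pt "-1 0 0.66 0 0" --pt "-1 0 0.76 0 0" --pt "-1 0 0.86 0 0" --pt "-1 0 0.95 0 0" --pt "-1 0 1 0 0" --pt "-1 0 1 0 0" --pt "-1 0 1 0 0"

```text
time_s: 8.8
position: [0.5695, 0.2586, 0.2078]
tcp_rot: [[-1.0, 0.0, -0.001], [0.0, 1.0, -0.001], [0.001, -0.001, -1.0]]
force: [-0.3, -0.2, -1.7]
opening: 0.197
grasp_force: 30.0
```

Run:
```python
from rig import *
import cv2,numpy as np
from h import *
s=read_state();print(s["time_s"],s["position"],s["force"],s["grasp_force"],s["opening"])
o=[]
for n,(x,y) in(("top",(110,200)),("side",(196,90))):
    c=capture(n); np.savez(f"{n}2.npz",**c); o.append(cv2.resize(c["color"][y-85:y+85,x-80:x+80,::-1],(400,425)))
cv2.imwrite("pics/a2.png",np.hstack(o))
```

```text
8.8 [0.56945987 0.25864985 0.20783179] [-0.2723197  -0.20079425 -1.73967536] 29.999620718881488 0.19661304927158263
```

View pics/a2.png

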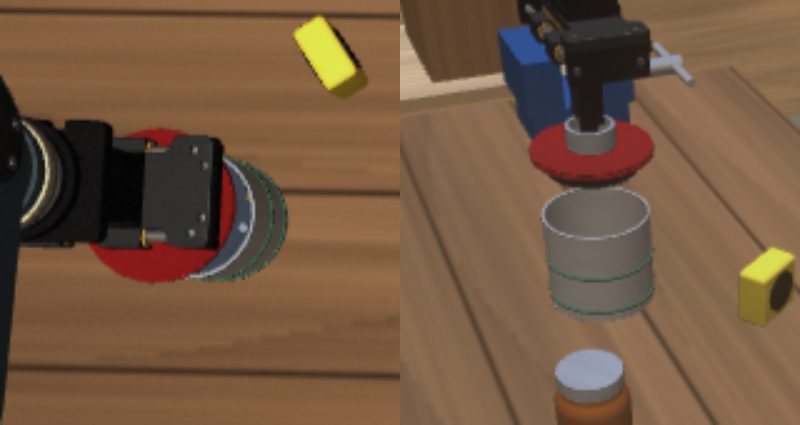

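The pair is nested and level in the grip. In the side half of the crop the cover is at (592,150) and the canister rim at (596,215). I'll measure the offset in both views, each relative to its own rim.

```bash
cat >> h.py <<'E'
def red2(c):
    h=cv2.cvtColor(c["color"],cv2.COLOR_RGB2HSV); return ((h[...,0]<8)|(h[...,0]>172))&(h[...,1]>150)&(h[...,2]>40)
def robc(c,k,z,r0=.0608):
    from scipy.optimize import least_squares
    P=pts(c,k,z)[:,:2]
    s=least_squares(lambda q:np.hypot(*(P-q).T)-r0,P.mean(0),loss="soft_l1",f_scale=.001)
    s=least_squares(lambda q:np.hypot(*(P-q).T)-r0,s.x,loss="cauchy",f_scale=.0007)
    return s.x,(abs(s.fun)<.002).mean()
E
python3 - <<'E'
from h import *
for n,w,b in(("side",(165,70,225,120),0),("top",(70,160,150,240),0)):
    c=dict(np.load(n+"2.npz")); c0=dict(np.load(n+"0.npz"))
    k=max([k[:,0] for k in blobs(red2(c)) if k[:,0,0].mean()<240],key=len)
    print(n,"lid",robc(c,k,.172),"rim",rim(c0,w,.1),"now",rim(c,(165,92,225,120) if n=="side" else w,.1))
    k=max([k[:,0] for k in blobs(red2(c0)) if 230<k[:,0,0].mean()<345 and k[:,0,1].mean()>195],key=len)
    print("  lid at start",robc(c0,k,.022))
E
```

```text
side lid (array([0.56584969, 0.24989399]), np.float64(0.4418604651162791)) rim (array([0.5668726 , 0.25829653]), np.float64(0.05445515215991837), 79) now (array([0.56671532, 0.25765764]), np.float64(0.05400491917703172), 33)
  lid at start (array([ 0.56790495, -0.24274832]), np.float64(0.845679012345679))
top lid (array([0.57204914, 0.25923536]), np.float64(0.5536723163841808)) rim (array([0.57071996, 0.26047332]), np.float64(0.05444446785703083), 155) now (array([0.57031592, 0.25815742]), np.float64(0.05244207051574868), 52)
  lid at start (array([ 0.57171322, -0.24060435]), np.float64(1.0))
```

Run:
```python
from h import *
c=dict(np.load("side2.npz"))
k=max([k[:,0] for k in blobs(red2(c)) if k[:,0,0].mean()<240],key=len)
x,y=k.T; print(len(k),x.min(),x.max(),y.min(),y.max(), y[x==x.min()].mean(), y[x==x.max()].mean())
# predicted outline for lid at (x0,y0), z plate top & skirt bottom
Ci=np.linalg.inv(c["pose"]); t=np.linspace(0,6.283,180)
def proj(P):
    q=(Ci[:3,:3]@P.T).T+Ci[:3,3]; q=q@c["mtx"].T; return q[:,:2]/q[:,2:]
for z in(.174,.1655,):
  q=proj(np.c_[.567+.0615*np.cos(t),.2573+.0615*np.sin(t),0*t+z]); print(z,q.min(0),q.max(0))
q=proj(np.c_[.567+.025*np.cos(t),.2573+.025*np.sin(t),0*t+.196]); print("collar",q.min(0),q.max(0))
g=c["color"].astype(int); m=(g.min(2)>115); ys,xs=np.nonzero(m[45:75,175:215]); print("light",xs.min()+175,xs.max()+175,ys.min()+45,ys.max()+45)
```

```text
129 168 216 53 76 65.0 64.0
0.174 [166.48979566  51.81705279] [216.55870039  74.04189606]
0.1655 [166.91239291  54.95292008] [216.71413181  77.33596945]
collar [180.56324837  49.62829301] [201.18628414  58.47326743]
light 182 201 52 58
```

>>> step_arm --pt "-1 -0.004 0.004 -0.04 0" --pt "-1 -0.004 0.004 -0.1 0" --pt "-1 -0.004 0.004 -0.15 0" --pt "-1 -0.004 0.004 -0.18 0" --pt "-1 -0.004 0.004 -0.19 0" --pt "-1 -0.004 0.004 -0.2 0" --pt "-1 -0.004 0.004 -0.208 0" --pt "-1 -0.004 0.004 -0.216 0" --pt "-1 -0.004 0.004 -0.22 0" --pt "-1 -0.004 0.004 -0.22 0"

```text
time_s: 9.9
position: [0.5686, 0.2604, 0.1531]
tcp_rot: [[-1.0, -0.0, 0.0], [-0.0, 1.0, -0.0], [-0.0, -0.0, -1.0]]
force: [-0.4, 0.7, -2.6]
opening: 0.197
grasp_force: 30.0
```

>>> step_arm --pt "-1 0 0 -0.008 0" --pt "-1 0 0 -0.016 0" --pt "-1 0 0 -0.024 0" --pt "-1 0 0 -0.03 0" --pt "-1 0 0 -0.034 0" --pt "-1 0 0 -0.034 0" --pt "-1 0 0 -0.034 0"

```text
time_s: 10.6
position: [0.5686, 0.2604, 0.1445]
tcp_rot: [[-1.0, 0.0, -0.0], [0.0, 1.0, -0.0], [0.0, -0.0, -1.0]]
force: [0.1, 0.8, -3.2]
opening: 0.198
grasp_force: 30.0
```

>>> step_arm --pt "-1 0 0 -0.003 0" --pt "-1 0 0 -0.006 0" --pt "-1 0 0 -0.006 0" --pt "-1 0 0 -0.006 0"

```text
time_s: 11.0
position: [0.5688, 0.2605, 0.144]
tcp_rot: [[-1.0, -0.0, 0.001], [-0.0, 1.0, 0.0], [-0.001, 0.0, -1.0]]
force: [-1.7, 0.1, 5.0]
opening: 0.198
grasp_force: 30.0
```

>>> step_arm --pt "-0.5 0 0 0 0" --pt "-0.3 0 0 0 0" --pt "0 0 0 0 0" --pt "0.5 0 0 0 0" --pt "1 0 0 0 0" --pt "1 0 0 0 0" --pt "1 0 0 0 0" --pt "1 0 0 0 0" --pt "1 0 0 0 0" --pt "1 0 0 0 0" --pt "1 0 0 0 0" --pt "1 0 0 0 0" --pt "1 0 0 0 0" --pt "1 0 0 0 0"

```text
time_s: 12.4
position: [0.5686, 0.2603, 0.143]
tcp_rot: [[-1.0, 0.0, 0.0], [0.0, 1.0, 0.0], [-0.0, 0.0, -1.0]]
force: [0.7, -0.0, 0.3]
opening: 1.0
grasp_force: 0.0
```

Run:
```python
from rig import *
import cv2,numpy as np
from h import *
s=read_state();print(s["time_s"],s["position"],s["force"],s["grasp_force"],s["opening"])
o=[]
for n,(x,y) in(("top",(110,200)),("side",(196,90))):
    c=capture(n); np.savez(f"{n}3.npz",**c); o.append(cv2.resize(c["color"][y-60:y+60,x-60:x+60,::-1],(400,400)))
    k=max([k[:,0] for k in blobs(red2(c)) if k[:,0,0].mean()<240],key=len)
    print(n,"lid",robc(c,k,.108))
cv2.imwrite("pics/a3.png",np.hstack(o))
```

```text
12.4 [0.56858547 0.26034548 0.14303435] [ 0.7002913  -0.04223029  0.34503181] 0.0 1.000031772475525
top lid (array([0.47945569, 0.27631939]), np.float64(0.26804123711340205))
side lid (array([0.56614216, 0.25434649]), np.float64(0.44881889763779526))
```

View pics/a3.png

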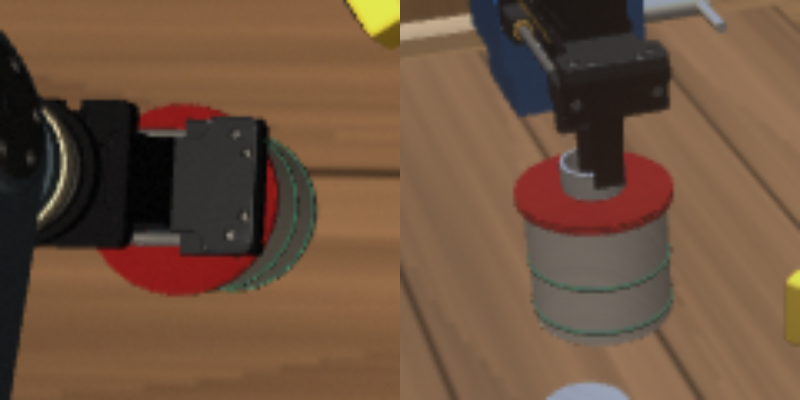

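The pair is seated flat on the canister: in the side half of the crop the red plate is at (593,190), level, and the fingers are open. Next I lower the jaws around the collar and grip it.

>>> step_arm --pt "1 0 0 -0.03 0" --pt "1 0 0 -0.06 0" --pt "1 0 0 -0.085 0" --pt "1 0 0 -0.085 0" --pt "0.6 0 0 -0.085 0" --pt "0.4 0 0 -0.085 0" --pt "0.3 0 0 -0.085 0" --pt "0.2 0 0 -0.085 0" --pt "0.1 0 0 -0.085 0" --pt "-1 0 0 -0.085 0" --pt "-1 0 0 -0.085 0" --pt "-1 0 0 -0.085 0" --pt "-1 0 0 -0.085 0" --pt "-1 0 0 -0.085 0" --pt "-1 0 0 -0.085 0"

```text
time_s: 14.0
position: [0.5686, 0.2604, 0.122]
tcp_rot: [[-1.0, 0.0, 0.0], [0.0, 1.0, 0.0], [-0.0, 0.0, -1.0]]
force: [0.6, -0.1, 1.8]
opening: 0.562
grasp_force: 30.0
```

>>> step_arm --pt "-1 0 0 0.01 0" --pt "-1 0 0 0.02 0" --pt "-1 0 0 0.04 0" --pt "-1 0 0 0.06 0" --pt "-1 0 0 0.1 0" --pt "-1 0 0 0.15 0" --pt "-1 0 0 0.2 0" --pt "-1 0 0 0.26 0" --pt "-1 0 0 0.32 0" --pt "-1 0 0 0.38 0" --pt "-1 0 0 0.43 0" --pt "-1 0 0 0.46 0" --pt "-1 0 0 0.48 0" --pt "-1 0 0 0.48 0" --pt "-1 0 0 0.48 0" --pt "-1 0 0 0.48 0" --pt "-1 0 0 0.48 0"

```text
time_s: 15.7
position: [0.5682, 0.2602, 0.241]
tcp_rot: [[-1.0, 0.0, -0.001], [0.0, 1.0, -0.0], [0.001, -0.0, -1.0]]
force: [1.0, 0.0, -1.2]
opening: 0.564
grasp_force: 30.0
```

Run:
```python
from rig import *
import cv2,numpy as np
s=read_state();print(s["time_s"],s["position"],s["force"],s["grasp_force"],s["opening"])
c=capture("side"); cv2.imwrite("pics/a4.png",cv2.resize(c["color"][:150,120:280,::-1],(640,600)))
```

```text
15.7 [0.5681994  0.26024957 0.24103694] [ 1.03128299  0.03555926 -1.18338046] 29.9996305257082 0.5637805798217633
```

View pics/a4.png

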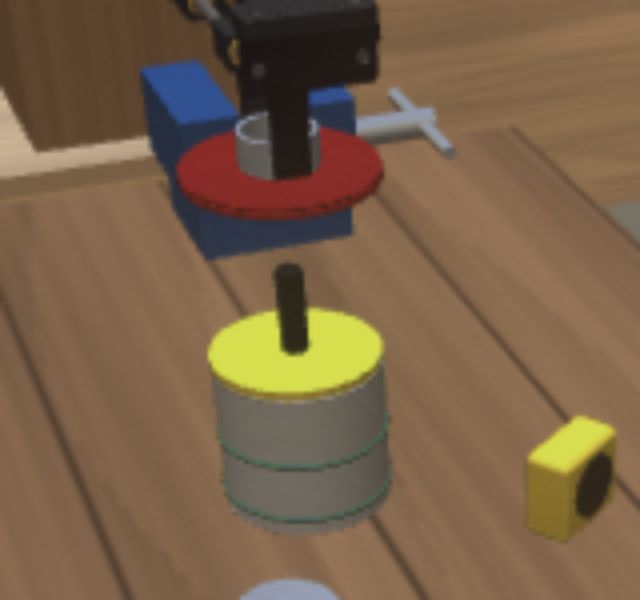

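The cover is held level at (280,170), about 12 cm up. The yellow inner lid is seated flat on the canister at (296,350). Handing in.

```bash
python3 -c "
from rig import *
print(hand_in())"
```

```text
the job is handed in; nothing more can be done
None
```

I handed the job in with the inner lid seated on the canister and the dust cover held level in the gripper about 12 cm above where it lay; no verdict came back from the judging.

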